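# Rock the heavy tub to weigh out walnuts

### The arm

A 7-joint arm with a two-finger parallel gripper is mounted at the origin on the work surface; the furniture and walls round the work are solid. World frame = base frame: x ahead of the robot, y to its left, z up, the work surface at z = 0. Lengths are in m, angles in rad, forces in N, time in s.
With the tool pointing down it reaches from about 0.4 to 0.85 m from the base axis. Payload 10.4 kg.
Tool frame: the origin (TCP) lies at the very end of the fingers, on their centre line; the grasp point (between the pads) lies bot.grip_depth behind it (bot.grip_depth is the distance from the TCP to the grasp point, in m); z points along the fingers, y is the direction in which the jaws open and shut (so a half turn about z gives the same grasp; the last joint's range is limited). The gripper opens to 85 mm and grips with 20 to 120 N. Pads are 22 mm wide; open, the fingers measure 114 mm over their backs; the gripper's body (76 mm by 85 mm) begins 54 mm behind the grasp point. The pads swing forward as they close: fully open they stand 13 mm farther back than shut.
Start: joints at [-1.26, 0.332, -0.065, 1.46, 0.022, 1.35, -0.088], TCP at [0.205, 0.591, 0.231] pointing down, gripper open.
Joint ranges: [-2.6, 2.6], [-0.5, 2.12], [-1.47, 1.34], [0.16, 2.42], [-1.27, 4.41], [0.06, 2.06], [-2.6, 2.6]. Speed limits (rad/s): [2.22, 2.22, 2.79, 2.79, 3.14, 3.14, 3.14].

### API

Orientations are given as a 3x3 rotation matrix whose columns are the frame's x, y, z axes.
In Python, from workcell import status, optics, job, bot gives the robot as it stands. The module is installed in compiled form; this text tells all that it offers.
- The arm moves only by the tool send_rows, never from a script. Its argument "increments" is a list of rows, each an object with "claw": the closure, from 0 (fully open) to 1 (shut); "xyz": the shift along the world's x, y, z in mm, a list of three; "angular": the turn, a rotation vector about the world's x, y, z in degrees, a list of three. In form: [{"claw": claw, "xyz": [dx, dy, dz], "angular": [wx, wy, wz]}, ...]. A call has 1 to 20 rows; each row is the pose to reach, as a shift and turn from the pose commanded when the call began; what a row does not reach only later rows make up. A row lasts 1/8 s, in which the tool goes at most 62.5 mm and 10.7 degrees, less where a joint would pass 70% of its speed; a pose out of reach is approached as far as the arm can. A call with a gripper value outside its range is refused whole. The fingers move at their own pace and stop on an object; "newtons" is the grip in N (left out, the last holds). Time passes only in rows, so rows that repeat a pose let the fingers close. It gives the time, the measured TCP pose, the force and the opening at its end, in the units of the state.
- status.read_state(): the state, without advancing time (a new reading comes with each control period).
- optics.snapshot(name): name is "scene" or "top" or "wrist"; returns a dict with "image" (400x640x3 uint8, red, green, blue), "depth" (400x640 float32, m along the optical axis (not along the pixel's ray), 0 where there is no reading), "camera_matrix" (3x3 intrinsics, pixels), "world_to_cam" (4x4, takes a point from world to camera coordinates). Camera axes: x right, y up, looking along -z (the intrinsics and any distortion apply to the point x, -y, -z); pixel columns grow to the right and rows downward; lengths in m; the calibration is good to about 2 mm. The wrist camera is an equidistant fisheye: a pixel r from the principal point sees the ray r / f radians off the axis. A picture is of the moment at which its call begins.
- job.sign_off(): hands the job in, once; it reports no verdict.
The state is a dict: "time_s": time; "joint_pos": joint angles; "dq": joint speeds; "joint_torque": joint torques, N m; "position": TCP position; "tcp_rot": TCP orientation; "ft_force": force on the tool from outside, world axes, zero at the start; "wrist_torque": the same for the moment, N m; "finger_gap": finger opening in m.
Only numpy, scipy, OpenCV 4.12 (cv2) and the standard library are available. Lean on these libraries where they do the work, as an engineer would, in place of code of your own. Each camera call takes 0.05 s, during which the arm holds its last target. There are 200 camera calls.

### The job

Weigh out about half of the ten walnuts, any number from three to seven, from the heavy stoneware tub into the bowl on the scale. Do not lift the tub or touch the nuts: rock the tub forward by its roller handle on its front base edge until enough have rolled out, then rock it back gently and leave it standing upright in its place on the block, with every other nut still inside and the jar of nuts undisturbed.

Things in the scene. Friction and masses are not known exactly. Their poses are not given: they have to be found in the camera images.
- tub: heavy cream stoneware tub, open on top, 1.5 to 2.4 kg, on the block. Foot 96 (x) by 100 mm (y), 125 mm high, walls 12 mm, floor 18 mm; the front wall leans 20 degrees out (lip 45 mm ahead of the base edge). Origin: centre of the underside; +x is the pouring side, towards the bowl, +z up. Centre of mass about 55 mm up: past about 36 degrees of tilt it falls forward unless held back
- tub_handle (a point): centre of the wooden roller grip at the back of the tub, 92 mm behind the tub's centre (at -x), 107 mm above its underside. Roller 20 mm thick, 78 mm long, along the tub's y, 34 mm clear of the back wall; it turns freely and endlessly on its bar, so fingers that hold it can keep their direction while the tub tilts. Arms of 8 mm rod at its ends, 44 mm either side, run to the wall
- tub_front_edge (a point): middle of the tub's straight front base edge (100 mm long, along the tub's y), 48 mm ahead of its centre, 14 to 26 mm behind the block's front face: the line on which the tub rocks
- block: fixed butcher's block of glued wooden staves, 200 mm (x) by 270 mm (y), 115 mm high; origin at the centre of its underside, +x towards the bowl
- bowl: dark navy round bowl, loose, 154 mm across the rim, 53 mm high, 0.21 kg, standing on the scale in front of the block, about 185 mm ahead of the tub's front base edge; rim 77 mm above the worktop. Origin: centre of its underside
- scale: flat white electronic kitchen scale, fixed, 195 by 155 mm, 24 mm high, with the bowl on its weighing plate; origin at the centre of its underside
- nut_jar: clear jar of shelled nuts with a dark lid, 90 mm across, 140 mm high, loose, a bystander beyond the work; origin at the centre of its underside
- walnut_1: walnut in its shell, about 38 by 36 mm, 14 g, one of ten that start in the tub, heaped in three layers; origin at its centre. At which tilt it rolls out is not known beforehand (roughly 65 to 95 degrees)
- walnut_2: walnut like walnut_1
- walnut_3: walnut like walnut_1
- walnut_4: walnut like walnut_1
- walnut_5: walnut like walnut_1
- walnut_6: walnut like walnut_1
- walnut_7: walnut like walnut_1
- walnut_8: walnut like walnut_1
- walnut_9: walnut like walnut_1
- walnut_10: walnut like walnut_1
Not all that is in view belongs to the job. Leave any green look-alike of the walnut_8 alone.

How it is judged:
On the way:
1. the tub is tilted more than 40 degrees with its front base edge still down on the block (angle between tub's own z axis and vertical above 0.7 rad and z of tub_front_edge in the frame of block below 0.135 m), for 0.2 s.
At the end, for the whole second after the job is handed in: The bowl stands level on the scale with the weight of three to seven walnuts in it; each of the ten walnuts lies in the bowl or in the tub, none elsewhere; the tub stands upright (within 3.4 degrees) and at rest on the block, within 40 mm of where it stood (contact force between bowl and scale between 2.403 and 3.09 N and ((horizontal distance between walnut_1 and bowl below 0.075 m and z of walnut_1 in the frame of bowl between 0.008 and 0.085 m) or (x of walnut_1 in the frame of tub between -0.05 and 0.082 m and y of walnut_1 in the frame of tub between -0.05 and 0.05 m and z of walnut_1 in the frame of tub between 0.01 and 0.13 m)) and ((horizontal distance between walnut_2 and bowl below 0.075 m and z of walnut_2 in the frame of bowl between 0.008 and 0.085 m) or (x of walnut_2 in the frame of tub between -0.05 and 0.082 m and y of walnut_2 in the frame of tub between -0.05 and 0.05 m and z of walnut_2 in the frame of tub between 0.01 and 0.13 m)) and ((horizontal distance between walnut_3 and bowl below 0.075 m and z of walnut_3 in the frame of bowl between 0.008 and 0.085 m) or (x of walnut_3 in the frame of tub between -0.05 and 0.082 m and y of walnut_3 in the frame of tub between -0.05 and 0.05 m and z of walnut_3 in the frame of tub between 0.01 and 0.13 m)) and ((horizontal distance between walnut_4 and bowl below 0.075 m and z of walnut_4 in the frame of bowl between 0.008 and 0.085 m) or (x of walnut_4 in the frame of tub between -0.05 and 0.082 m and y of walnut_4 in the frame of tub between -0.05 and 0.05 m and z of walnut_4 in the frame of tub between 0.01 and 0.13 m)) and ((horizontal distance between walnut_5 and bowl below 0.075 m and z of walnut_5 in the frame of bowl between 0.008 and 0.085 m) or (x of walnut_5 in the frame of tub between -0.05 and 0.082 m and y of walnut_5 in the frame of tub between -0.05 and 0.05 m and z of walnut_5 in the frame of tub between 0.01 and 0.13 m)) and ((horizontal distance between walnut_6 and bowl below 0.075 m and z of walnut_6 in the frame of bowl between 0.008 and 0.085 m) or (x of walnut_6 in the frame of tub between -0.05 and 0.082 m and y of walnut_6 in the frame of tub between -0.05 and 0.05 m and z of walnut_6 in the frame of tub between 0.01 and 0.13 m)) and ((horizontal distance between walnut_7 and bowl below 0.075 m and z of walnut_7 in the frame of bowl between 0.008 and 0.085 m) or (x of walnut_7 in the frame of tub between -0.05 and 0.082 m and y of walnut_7 in the frame of tub between -0.05 and 0.05 m and z of walnut_7 in the frame of tub between 0.01 and 0.13 m)) and ((horizontal distance between walnut_8 and bowl below 0.075 m and z of walnut_8 in the frame of bowl between 0.008 and 0.085 m) or (x of walnut_8 in the frame of tub between -0.05 and 0.082 m and y of walnut_8 in the frame of tub between -0.05 and 0.05 m and z of walnut_8 in the frame of tub between 0.01 and 0.13 m)) and ((horizontal distance between walnut_9 and bowl below 0.075 m and z of walnut_9 in the frame of bowl between 0.008 and 0.085 m) or (x of walnut_9 in the frame of tub between -0.05 and 0.082 m and y of walnut_9 in the frame of tub between -0.05 and 0.05 m and z of walnut_9 in the frame of tub between 0.01 and 0.13 m)) and ((horizontal distance between walnut_10 and bowl below 0.075 m and z of walnut_10 in the frame of bowl between 0.008 and 0.085 m) or (x of walnut_10 in the frame of tub between -0.05 and 0.082 m and y of walnut_10 in the frame of tub between -0.05 and 0.05 m and z of walnut_10 in the frame of tub between 0.01 and 0.13 m)) and angle between tub's own z axis and vertical below 0.06 rad and z of tub in the frame of block between 0.109 and 0.121 m and distance of tub from where it was at the start of the episode below 0.04 m and linear speed of each of tub, bowl below 0.02 m/s and angle between bowl's own z axis and vertical below 0.1 rad); the robot touches nothing.
It fails at once if the tub is lifted: its front base edge rises more than 20 mm off the block (not (z of tub_front_edge in the frame of block below 0.135 m)).
It fails at once if the tub is dropped or slammed (turns faster than 3 rad/s) (angular speed of tub above 3 rad/s).
It fails at once if the fingers touch a walnut (contact force between the fingers and walnut_1 above 0.3 N or contact force between the fingers and walnut_2 above 0.3 N or contact force between the fingers and walnut_3 above 0.3 N or contact force between the fingers and walnut_4 above 0.3 N or contact force between the fingers and walnut_5 above 0.3 N or contact force between the fingers and walnut_6 above 0.3 N or contact force between the fingers and walnut_7 above 0.3 N or contact force between the fingers and walnut_8 above 0.3 N or contact force between the fingers and walnut_9 above 0.3 N or contact force between the fingers and walnut_10 above 0.3 N).
It fails at once if the jar is pushed more than 30 mm away or knocked over (distance of nut_jar from where it was at the start of the episode above 0.03 m or angle between nut_jar's own z axis and vertical above 0.3 rad).
It also fails if it takes over 58 s, if anything falls off the work surface, if the arm or the gripper's body presses on something with over 40 N, if the wrist force passes 120 N, or if a joint passes its speed limit or range.

## Working session

There is one attempt and no reset: what is moved stays moved. The work goes in short steps, Python scripts to look and compute and a tool call to move; the robot and the scene stay as the last step left them, time stands still between calls to the robot, and variables do not carry over. Pictures are saved under pics/ and viewed, about 8 in all and at most 12, crops included, and the job is handed in when it is done.

Besides the shell and the picture viewer there is one more tool, called after "Emit:" by a JSON object that holds its "name" and its "arguments". send_rows: Moves the arm, as the interface text tells. Its arguments: {"type":"object","properties":{"increments":{"type":"array","items":{"type":"object","properties":{"claw":{"type":"number"},"xyz":{"type":"array","items":{"type":"number"}},"angular":{"type":"array","items":{"type":"number"}}}}},"newtons":{"type":"number"}},"required":["increments"]}

```bash
mkdir -p pics; cat > h.py <<'E'
import numpy as np, cv2
from workcell import status, optics, job, bot
def snap(n):
    return optics.snapshot(n)
def cloud(s):
    K=s["camera_matrix"];d=s["depth"];h,w=d.shape
    u,v=np.meshgrid(np.arange(w),np.arange(h))
    x=(u-K[0,2])/K[0,0]*d; y=(v-K[1,2])/K[1,1]*d
    P=np.stack([x,-y,-d,np.ones_like(d)],-1)
    W=P@np.linalg.inv(s["world_to_cam"]).T
    W=W[...,:3]; W[d==0]=np.nan
    return W
def save(n,im): cv2.imwrite("pics/"+n+".png",im[...,::-1])
E
python3 - <<'E'
from h import *
a=snap("scene");b=snap("top")
save("a",a["image"]);save("b",b["image"])
np.savez("ab.npz",a=cloud(a),b=cloud(b),ai=a["image"],bi=b["image"])
print(status.read_state(),bot.grip_depth)
print(b["world_to_cam"],a["world_to_cam"])
E
```

```text
{'time_s': 0.1, 'joint_pos': array([-1.25962785,  0.33282545, -0.06469829,  1.46085125,  0.02158403,
        1.34989222, -0.08851662]), 'dq': array([ 0.00198824, -0.00167209,  0.00058085, -0.00248131, -0.00060838,
       -0.00136709,  0.00125342]), 'joint_torque': array([ 7.79696365e-04, -6.26747060e+01,  4.84167715e-02, -3.92427099e+01,
        1.62995554e-02,  6.98580159e-03,  5.40227276e-06]), 'position': array([0.20464345, 0.59019596, 0.23058791]), 'tcp_rot': array([[-9.44813614e-01,  3.27608135e-01, -3.79891424e-04],
       [ 3.27608353e-01,  9.44812822e-01, -1.22404205e-03],
       [-4.20798447e-05, -1.28094720e-03, -9.99999179e-01]]), 'ft_force': array([ 0.89159479, -0.39828468, -0.2531078 ]), 'wrist_torque': array([-0.05379017, -0.02226749,  0.03085461]), 'finger_gap': 0.08523052723427779} 0.0187
[[-0.00736363 -0.99994535 -0.00742158  0.08924797]
 [ 0.98917332 -0.00837172  0.14651301 -0.58850964]
 [-0.14656713 -0.00626236  0.9891809  -0.97662097]
 [ 0.          0.          0.          1.        ]] [[ 0.81687242 -0.57675212 -0.00874275 -0.43066849]
 [ 0.37148843  0.51443506  0.7728861  -0.37336238]
 [-0.44126612 -0.63459717  0.63448455 -0.8468283 ]
 [ 0.          0.          0.          1.        ]]
```

View pics/a.png

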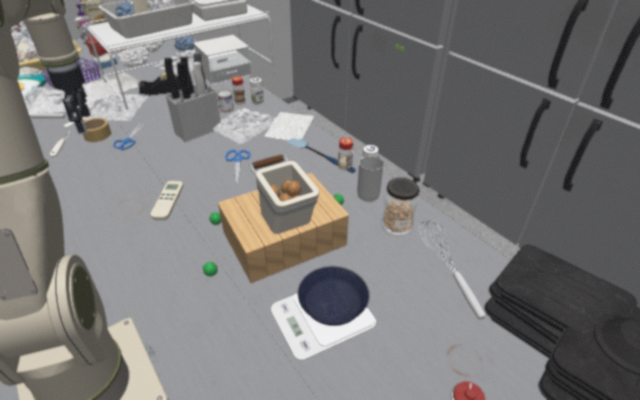

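View pics/b.png

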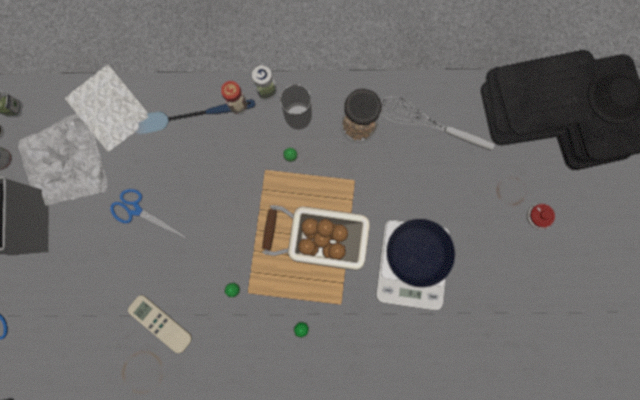

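Scene view: the cream tub with brown nuts is at about (288,195) on the block, the bowl on the scale at (333,297), the jar at (400,205). The green balls at (215,217), (210,268) and (339,200) are decoys. Top view: roller at (269,230), tub rim x 290–369, bowl (420,252), jar (362,113). The tub pours towards −y.

Could be taken for the handle: the brown roller (269,230), the block's stave edges, or the dark lid of the jar (362,113). I choose the roller.

```bash
python3 - <<'E'
from h import *
z=np.load("ab.npz");B=z["b"];im=z["bi"].astype(int)
def st(n,m):
    p=B[m]; p=p[~np.isnan(p).any(1)]
    print(n,len(p),p.mean(0).round(4),np.percentile(p,[2,98],axis=0).round(4).tolist())
    return p
Z=B[...,2];V=np.zeros(Z.shape,bool)
def box(u0,v0,u1,v1):
    m=V.copy();m[v0:v1,u0:u1]=1;return m
dark=(im.sum(-1)<260)
p=st("roller",box(258,200,282,258)&(Z>.2))
def pca(p):
    q=p[:,:2]; c=q.mean(0); u,s,vt=np.linalg.svd(q-c,full_matrices=False);print("axis",vt[0],np.degrees(np.arctan2(vt[0][1],vt[0][0])),"len",np.ptp((q-c)@vt[0]),"ctr",cv2.minAreaRect(q.astype(np.float32)))
pr=p[(p[:,2]>.205)];
pca(pr)
m=box(258,200,282,258)&(Z>.2)&(im[...,0]<140)
pca(st("roller dark",m))
r=st("rim",box(283,200,375,275)&(Z>.23)); print(cv2.minAreaRect(r[:,:2].astype(np.float32)))
b=st("block",box(240,165,360,310)&(abs(Z-.115)<.008)); print(cv2.minAreaRect(b[:,:2].astype(np.float32)))
w=st("bowl",box(380,212,462,292)&(Z>.066)&(Z<.09)); print(cv2.minEnclosingCircle(w[:,:2].astype(np.float32)))
s=st("scale",box(370,215,455,315)&(abs(Z-.024)<.006)); print(cv2.minAreaRect(s[:,:2].astype(np.float32)))
c=cv2.resize(z["bi"][190:290,240:380],None,fx=5,fy=5,interpolation=cv2.INTER_CUBIC);save("c",c)
E
```

```text
roller 539 [0.5202 0.1797 0.2273] [[0.477, 0.1615, 0.2179], [0.5672, 0.1934, 0.2331]]
axis [-0.99591961  0.09024487] 174.82230531916096 len 0.09517339394914401 ctr ((0.5225469470024109, 0.17750582098960876), (0.03574192896485329, 0.09388935565948486), 89.98027038574219)
roller dark 493 [0.5228 0.1801 0.2277] [[0.4793, 0.1616, 0.2198], [0.5666, 0.193, 0.2332]]
axis [-0.99308624  0.11738701] 173.25867635613702 len 0.09350198818873105 ctr ((0.5223841667175293, 0.17750588059425354), (0.03574192896485329, 0.09356363117694855), 89.98027038574219)
rim 1756 [0.5054 0.0683 0.2385] [[0.4517, -0.0011, 0.2329], [0.5606, 0.141, 0.2419]]
((0.5063180327415466, 0.06974432617425919), (0.1437681019306183, 0.10407326370477676), 81.24868774414062)
block 7667 [0.5176 0.1364 0.1142] [[0.3877, 0.0245, 0.1105], [0.6529, 0.2281, 0.1176]]
((0.5215270519256592, 0.12585988640785217), (0.20051342248916626, 0.26988521218299866), 82.84602355957031)
bowl 765 [ 0.4854 -0.1447  0.0726] [[0.4115, -0.2095, 0.0664], [0.5581, -0.0614, 0.0783]]
((0.48423412442207336, -0.1353880912065506), 0.07727373391389847)
scale 836 [ 0.4457 -0.099   0.0215] [[0.3672, -0.1944, 0.0181], [0.5576, -0.0524, 0.0296]]
((0.4595322608947754, -0.13005150854587555), (0.15206299722194672, 0.19167502224445343), 81.62651062011719)
```

View pics/c.png

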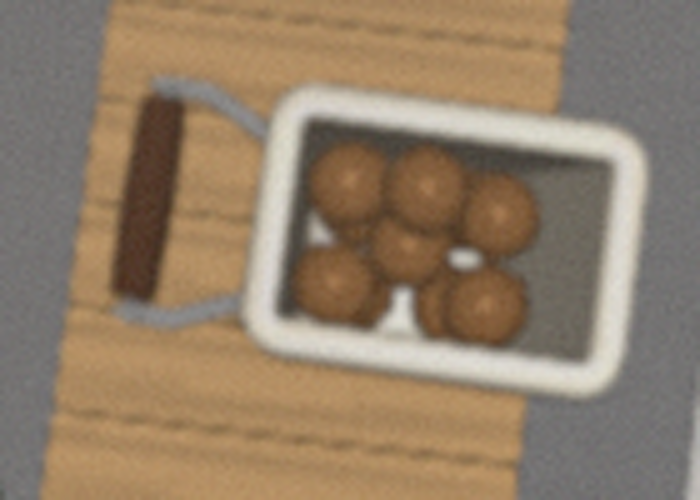

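Crop: the brown roller is centred at crop (148,197), i.e. full-image (269.6,229.4). Its steel arms run to the tub's back wall and eight or so nuts show. Heights agree: roller top 0.233 m against an expected 0.232, block 0.114, rim 0.240. I take the handle at (0.522, 0.181, 0.222), tub yaw with the pour axis at about 82°, and the pivot at (0.503, 0.0445, 0.115). Now moving above the handle.

Emit:
{"name": "send_rows", "arguments": {"increments": [{"claw":0.2,"xyz":[10,-13,20],"angular":[0,0,1]},{"claw":0.4,"xyz":[40,-50,50],"angular":[0,0,2]},{"claw":0.55,"xyz":[70,-90,80],"angular":[0,0,3]},{"claw":0.55,"xyz":[105,-135,110],"angular":[0,0,4]},{"claw":0.55,"xyz":[140,-180,120],"angular":[0,0,5]},{"claw":0.55,"xyz":[175,-225,120],"angular":[0,0,7]},{"claw":0.55,"xyz":[210,-270,120],"angular":[0,0,9]},{"claw":0.55,"xyz":[245,-315,115],"angular":[0,0,10]},{"claw":0.55,"xyz":[275,-355,110],"angular":[0,0,11]},{"claw":0.55,"xyz":[300,-390,105],"angular":[0,0,11]},{"claw":0.55,"xyz":[313,-405,100],"angular":[0,0,11]},{"claw":0.55,"xyz":[317,-409,90],"angular":[0,0,11]},{"claw":0.55,"xyz":[317,-409,80],"angular":[0,0,11]},{"claw":0.55,"xyz":[317,-409,80],"angular":[0,0,11]}], "newtons": 70}}

```text
time_s: 1.85
position: [0.5207, 0.1826, 0.3102]
tcp_rot: [[-0.99, 0.139, -0.002], [0.139, 0.99, -0.0], [0.002, -0.001, -1.0]]
ft_force: [-0.3, 0.1, 0.5]
finger_gap: 0.0385
```

```bash
python3 - <<'E'
from h import *
s=status.read_state();print(s["time_s"],s["position"],s["tcp_rot"].round(3).tolist(),s["finger_gap"],s["joint_pos"].round(2))
w=snap("wrist");t=snap("top")
save("d",np.hstack([w["image"][:,120:520],t["image"][100:500:1,180:580][:300].copy() if 0 else cv2.resize(t["image"][130:330,220:420],(400,400))]))
E
```

```text
1.85 [0.52071488 0.18263457 0.31021135] [[-0.99, 0.139, -0.002], [0.139, 0.99, -0.0], [0.002, -0.001, -1.0]] 0.038459257406879076 [-0.69  0.14  0.3   1.54 -0.04  1.47  1.05]
```

View pics/d.png

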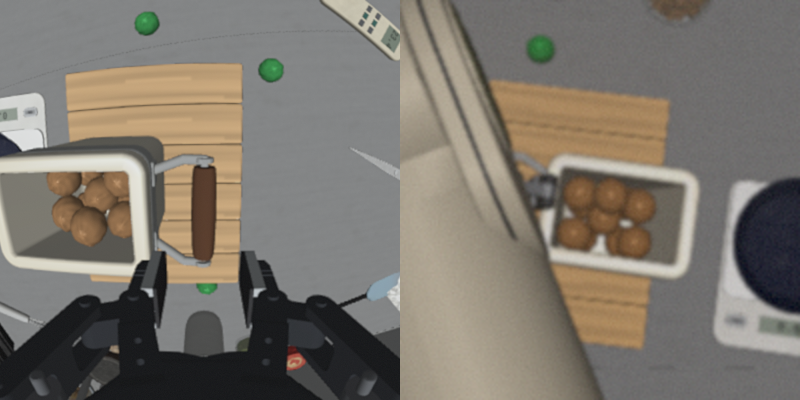

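Wrist view: roller between crop cols 192–216 (centre 204), jaws centred at about 203, so it is aligned across the jaws. Next I check the roller position along its axis, from the wrist rays.

```bash
python3 - <<'E'
from h import *
w=snap("wrist");K=w["camera_matrix"];C=np.linalg.inv(w["world_to_cam"])
im=w["image"].astype(int)
def ray(u,v,z):
    a=np.array([(u-K[0,2])/K[0,0],(v-K[1,2])/K[1,1]]);r=np.linalg.norm(a)
    d=np.array([a[0]/r*np.sin(r),-a[1]/r*np.sin(r),-np.cos(r)])
    d=C[:3,:3]@d;o=C[:3,3];return o+d*(z-o[2])/d[2]
for u,v in [(325,165),(322,262),(324,213),(313,213),(336,213)]: print(u,v,ray(u,v,.225).round(4))
for u,v in [(257,268),(277,160),(126,165),(136,258)]: print("rim",u,v,ray(u,v,.24).round(4))
E
```

```text
325 165 [0.4878 0.1884 0.225 ]
322 262 [0.5704 0.1744 0.225 ]
324 213 [0.5262 0.1823 0.225 ]
313 213 [0.525  0.1736 0.225 ]
336 213 [0.5276 0.1917 0.225 ]
rim 257 268 [0.5608 0.1221 0.24  ]
rim 277 160 [0.476  0.1556 0.24  ]
rim 126 165 [0.4578 0.0289 0.24  ]
rim 136 258 [0.5416 0.0068 0.24  ]
```

Emit:
{"name": "send_rows", "arguments": {"increments": [{"claw":0.55,"xyz":[2,0,-20],"angular":[0,0,-0.5]},{"claw":0.55,"xyz":[4,0,-45],"angular":[0,0,-0.5]},{"claw":0.55,"xyz":[4,0,-65],"angular":[0,0,-0.5]},{"claw":0.55,"xyz":[4,0,-82],"angular":[0,0,-0.5]},{"claw":0.55,"xyz":[4,0,-95],"angular":[0,0,-0.5]},{"claw":0.55,"xyz":[4,0,-103],"angular":[0,0,-0.5]},{"claw":0.55,"xyz":[4,0,-108],"angular":[0,0,-0.5]},{"claw":0.55,"xyz":[4,0,-108],"angular":[0,0,-0.5]}]}}

```text
time_s: 3.0
position: [0.5258, 0.1816, 0.2034]
tcp_rot: [[-0.989, 0.15, 0.0], [0.15, 0.989, 0.0], [0.0, 0.0, -1.0]]
ft_force: [0.3, -0.7, 0.3]
finger_gap: 0.0385
```

Emit:
{"name": "send_rows", "arguments": {"increments": [{"claw":0.65,"xyz":[0,0,0],"angular":[0,0,0]},{"claw":0.75,"xyz":[0,0,0],"angular":[0,0,0]},{"claw":0.85,"xyz":[0,0,0],"angular":[0,0,0]},{"claw":0.95,"xyz":[0,0,0],"angular":[0,0,0]},{"claw":1,"xyz":[0,0,0],"angular":[0,0,0]},{"claw":1,"xyz":[0,0,0],"angular":[0,0,0]}], "newtons": 70}}

```text
time_s: 3.75
position: [0.526, 0.1821, 0.2037]
tcp_rot: [[-0.989, 0.15, 0.001], [0.15, 0.989, 0.001], [-0.001, 0.001, -1.0]]
ft_force: [2.3, 4.6, 3.8]
finger_gap: 0.0181
```

```bash
cat >> h.py <<'E'
def ray(w,u,v,z):
    K=w["camera_matrix"];C=np.linalg.inv(w["world_to_cam"])
    d=np.array([(u-K[0,2])/K[0,0],-(v-K[1,2])/K[1,1],-1.]);d=C[:3,:3]@d;o=C[:3,3];return o+d*(z-o[2])/d[2]
def bowlnuts(s):
    """brown pixels in bowl (scene cam), mean area in units of one nut approx"""
    im=s["image"];h=cv2.cvtColor(im,cv2.COLOR_RGB2HSV)
    m=np.zeros(im.shape[:2],np.uint8);cv2.ellipse(m,(333,296),(33,27),0,0,360,1,-1)
    b=(h[...,0]<22)&(h[...,1]>80)&(h[...,2]>50)&(m>0)
    return int(b.sum())
E
python3 - <<'E'
from h import *
a=snap("scene");print(bowlnuts(a))
P=np.array([.525,.1815,.222]);d=np.array([-.151,-.9885])
for t in list(range(0,70,5))+[70,74,78,82,86,90,94]:
    T=np.radians(min(t,70));x,z=-.140,.107
    p=np.array([x*np.cos(T)+z*np.sin(T),-x*np.sin(T)+z*np.cos(T)])
    if t>70:
        c=np.array([.018,0]);f=np.radians(t-70);q=p-c
        p=c+[q[0]*np.cos(f)+q[1]*np.sin(f),-q[0]*np.sin(f)+q[1]*np.cos(f)]
    s=(p-[x,z])*1000
    print(t,(d*s[0]).round(1),s[1].round(1))
E
```

```text
0
0 [-0. -0.] 0.0
5 [-1.5 -9.7] 11.8
10 [ -3.1 -20.5] 22.7
15 [ -4.9 -32.1] 32.6
20 [ -6.8 -44.5] 41.4
25 [ -8.8 -57.7] 49.1
30 [-10.9 -71.4] 55.7
35 [-13.1 -85.7] 60.9
40 [ -15.3 -100.4] 65.0
45 [ -17.6 -115.3] 67.7
50 [ -19.9 -130.5] 69.0
55 [ -22.2 -145.7] 69.1
60 [ -24.6 -160.8] 67.7
65 [ -26.8 -175.8] 65.1
70 [ -29.1 -190.4] 61.2
74 [ -30.9 -202. ] 58.3
78 [ -32.6 -213.2] 54.7
82 [ -34.3 -224.3] 50.3
86 [ -35.9 -234.9] 45.1
90 [ -37.5 -245.2] 39.2
94 [ -39.  -255.1] 32.5
```

Gripped, gap 18 mm on the roller. Start the rocking.

Emit:
{"name": "send_rows", "arguments": {"increments": [{"claw":1,"xyz":[-0.7,-4.8,6],"angular":[0,0,0]},{"claw":1,"xyz":[-1.5,-9.7,12],"angular":[0,0,0]},{"claw":1,"xyz":[-2.3,-15,17.5],"angular":[0,0,0]},{"claw":1,"xyz":[-3.1,-20.5,22.7],"angular":[0,0,0]},{"claw":1,"xyz":[-4,-26.2,27.8],"angular":[0,0,0]},{"claw":1,"xyz":[-4.9,-32.1,32.6],"angular":[0,0,0]},{"claw":1,"xyz":[-4.9,-32.1,32.6],"angular":[0,0,0]}]}}

```text
time_s: 4.68
position: [0.5208, 0.1496, 0.2363]
tcp_rot: [[-0.989, 0.15, 0.0], [0.15, 0.989, 0.001], [-0.0, 0.001, -1.0]]
ft_force: [0.8, 5.8, 2.8]
finger_gap: 0.0177
```

Emit:
{"name": "send_rows", "arguments": {"increments": [{"claw":1,"xyz":[-1.9,-12.4,8.8],"angular":[0,0,0]},{"claw":1,"xyz":[-3.9,-25.6,16.5],"angular":[0,0,0]},{"claw":1,"xyz":[-6,-39.3,23.1],"angular":[0,0,0]},{"claw":1,"xyz":[-8.2,-53.6,28.3],"angular":[0,0,0]},{"claw":1,"xyz":[-10.4,-68.3,32.4],"angular":[0,0,0]},{"claw":1,"xyz":[-12.7,-83.2,35.1],"angular":[0,0,0]},{"claw":1,"xyz":[-15,-98.4,36.4],"angular":[0,0,0]},{"claw":1,"xyz":[-15,-98.4,36.4],"angular":[0,0,0]},{"claw":1,"xyz":[-15,-98.4,36.4],"angular":[0,0,0]}]}}

```text
time_s: 5.8
position: [0.5056, 0.0492, 0.2725]
tcp_rot: [[-0.988, 0.152, -0.001], [0.152, 0.988, -0.001], [0.0, -0.001, -1.0]]
ft_force: [-1.4, -1.8, 6.5]
finger_gap: 0.0181
```

```bash
python3 - <<'E'
from h import *
a=snap("scene");t=snap("top");print(bowlnuts(a))
save("e",np.hstack([cv2.resize(a["image"][120:360,190:430],(400,400)),cv2.resize(t["image"][150:330,260:460],(400,400))]))
E
```

```text
0
```

View pics/e.png

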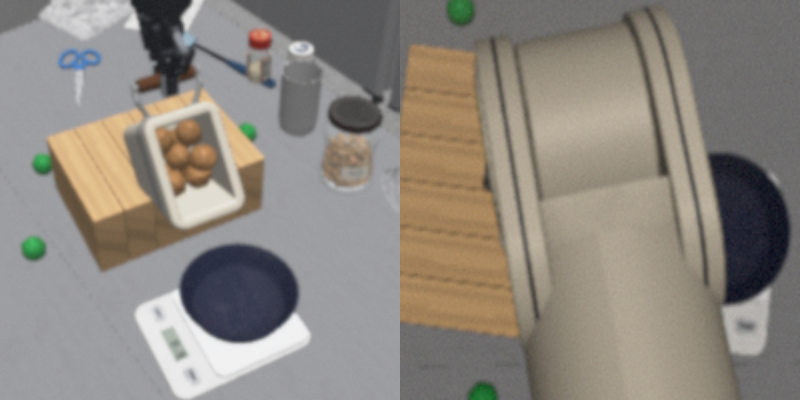

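The tub rocks cleanly on its edge at about 50°, and the nuts are still inside (left crop 190,155). On to 64°.

Emit:
{"name": "send_rows", "arguments": {"increments": [{"claw":1,"xyz":[-1.2,-7.6,0.1],"angular":[0,0,0]},{"claw":1,"xyz":[-2.3,-15.2,0.1],"angular":[0,0,0]},{"claw":1,"xyz":[-3.5,-22.7,-0.5],"angular":[0,0,0]},{"claw":1,"xyz":[-4.7,-30.3,-1.3],"angular":[0,0,0]},{"claw":1,"xyz":[-5.3,-34,-1.9],"angular":[0,0,0]},{"claw":1,"xyz":[-5.8,-38,-2.5],"angular":[0,0,0]},{"claw":1,"xyz":[-6.3,-41.5,-3.2],"angular":[0,0,0]},{"claw":1,"xyz":[-6.9,-45.3,-3.9],"angular":[0,0,0]},{"claw":1,"xyz":[-6.9,-45.3,-3.9],"angular":[0,0,0]},{"claw":1,"xyz":[-6.9,-45.3,-3.9],"angular":[0,0,0]}]}}

```text
time_s: 7.15
position: [0.4988, 0.0053, 0.2683]
tcp_rot: [[-0.989, 0.15, -0.0], [0.15, 0.989, -0.0], [0.0, -0.0, -1.0]]
ft_force: [-2.4, -4.7, 4.9]
finger_gap: 0.018
```

```bash
python3 - <<'E'
from h import *
a=snap("scene");print(bowlnuts(a));save("f0",a["image"])
E
```

```text
0
```

Emit:
{"name": "send_rows", "arguments": {"increments": [{"claw":1,"xyz":[-0.5,-3,-0.7],"angular":[0,0,0]},{"claw":1,"xyz":[-0.9,-5.9,-1.5],"angular":[0,0,0]},{"claw":1,"xyz":[-1.4,-8.8,-2.3],"angular":[0,0,0]},{"claw":1,"xyz":[-1.8,-11.7,-3.1],"angular":[0,0,0]},{"claw":1,"xyz":[-2.3,-14.6,-3.9],"angular":[0,0,0]},{"claw":1,"xyz":[-2.3,-14.6,-3.9],"angular":[0,0,0]},{"claw":1,"xyz":[-2.3,-14.6,-3.9],"angular":[0,0,0]},{"claw":1,"xyz":[-2.3,-14.6,-3.9],"angular":[0,0,0]}]}}

```text
time_s: 8.2
position: [0.4965, -0.0091, 0.2645]
tcp_rot: [[-0.989, 0.15, -0.0], [0.15, 0.989, -0.0], [0.0, -0.0, -1.0]]
ft_force: [-2.8, -3.7, 5.3]
finger_gap: 0.018
```

```bash
python3 - <<'E'
from h import *
a=snap("scene");t=snap("top");print(bowlnuts(a))
save("f",np.hstack([cv2.resize(a["image"][120:360,190:430],(400,400)),cv2.resize(t["image"][150:330,260:460],(400,400))]))
E
```

```text
0
```

View pics/f.png

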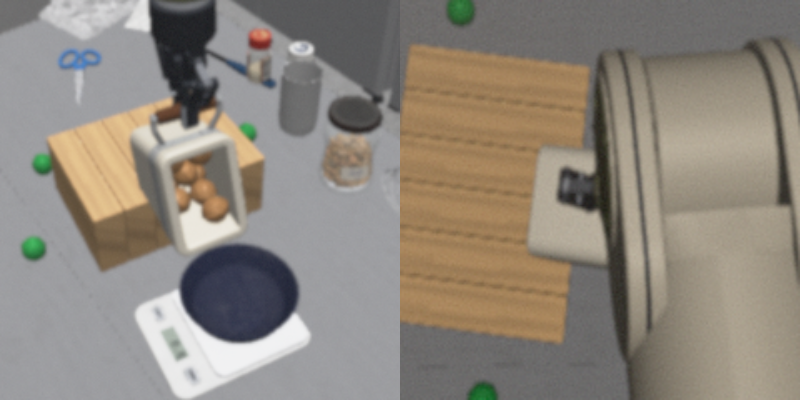

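At about 70° the nuts have slid forward in the tub (left crop 205,195) and the bowl is empty. Now going in small steps.

Emit:
{"name": "send_rows", "arguments": {"increments": [{"claw":1,"xyz":[-0.3,-2,-0.5],"angular":[0,0,0]},{"claw":1,"xyz":[-0.6,-3.9,-1],"angular":[0,0,0]},{"claw":1,"xyz":[-0.9,-5.8,-1.5],"angular":[0,0,0]},{"claw":1,"xyz":[-0.9,-5.8,-1.5],"angular":[0,0,0]},{"claw":1,"xyz":[-0.9,-5.8,-1.5],"angular":[0,0,0]}]}}

```text
time_s: 8.93
position: [0.4958, -0.0148, 0.2631]
tcp_rot: [[-0.989, 0.15, 0.0], [0.15, 0.989, -0.0], [-0.0, -0.0, -1.0]]
ft_force: [-1.8, -3.4, 6.1]
finger_gap: 0.0179
```

```bash
python3 - <<'E'
from h import *
a=snap("scene");print(bowlnuts(a));save("g1",a["image"])
E
```

```text
0
```

Emit:
{"name": "send_rows", "arguments": {"increments": [{"claw":1,"xyz":[-0.3,-2,-0.5],"angular":[0,0,0]},{"claw":1,"xyz":[-0.6,-3.9,-1],"angular":[0,0,0]},{"claw":1,"xyz":[-0.9,-5.8,-1.5],"angular":[0,0,0]},{"claw":1,"xyz":[-0.9,-5.8,-1.5],"angular":[0,0,0]},{"claw":1,"xyz":[-0.9,-5.8,-1.5],"angular":[0,0,0]}]}}

```text
time_s: 9.6
position: [0.4949, -0.0204, 0.2615]
tcp_rot: [[-0.989, 0.15, 0.0], [0.15, 0.989, 0.0], [-0.0, 0.0, -1.0]]
ft_force: [0.4, -3.7, 2.5]
finger_gap: 0.0183
```

```bash
python3 - <<'E'
from h import *
a=snap("scene");print(bowlnuts(a));save("g2",a["image"])
E
```

```text
225
```

```bash
python3 - <<'E'
import cv2
i=cv2.imread("pics/g2.png");cv2.imwrite("pics/g2c.png",cv2.resize(i[170:330,260:400],(560,560),interpolation=2)) if 0 else cv2.imwrite("pics/g2c.png",cv2.resize(i[180:330,250:400],(500,500),interpolation=cv2.INTER_CUBIC))
E
```

```text
(no output)
```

View pics/g2c.png

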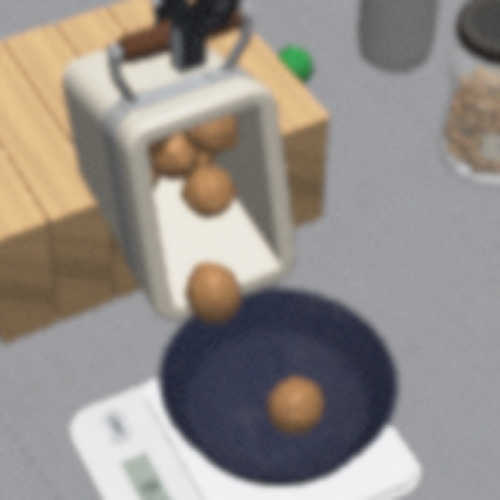

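One nut is in the bowl (295,405), one is going over the lip (213,293), and the rest hang back. That is roughly 200 px per nut. Hold here and look again.

Emit:
{"name": "send_rows", "arguments": {"increments": [{"claw":1,"xyz":[0,0,0],"angular":[0,0,0]},{"claw":1,"xyz":[0,0,0],"angular":[0,0,0]}]}}

```text
time_s: 9.9
position: [0.4949, -0.0204, 0.2615]
tcp_rot: [[-0.989, 0.15, 0.0], [0.15, 0.989, 0.0], [-0.0, 0.0, -1.0]]
ft_force: [1.0, -4.1, 3.0]
finger_gap: 0.0179
```

```bash
cat > n.py <<'E'
from h import *
import sys
a=snap("scene");im=a["image"];print(bowlnuts(a));save(sys.argv[1],im)
h=cv2.cvtColor(im,cv2.COLOR_RGB2HSV)
b=((h[...,0]<22)&(h[...,1]>80)&(h[...,2]>50)).astype(np.uint8);b[:,:265]=0;b[:,372:]=0;b[:203]=0;b[330:]=0
n,l,s,c=cv2.connectedComponentsWithStats(b)
print([(s[i,4],c[i].round().astype(int).tolist()) for i in range(1,n) if s[i,4]>25])
E
python3 n.py g3
```

```text
539
[(np.int32(903), [273, 248]), (np.int32(438), [340, 222]), (np.int32(443), [309, 232]), (np.int32(197), [331, 270]), (np.int32(427), [335, 303])]
```

Emit:
{"name": "send_rows", "arguments": {"increments": [{"claw":1,"xyz":[0,0,0],"angular":[0,0,0]}]}}

```text
time_s: 10.07
position: [0.4949, -0.0204, 0.2615]
tcp_rot: [[-0.989, 0.15, 0.0], [0.15, 0.989, 0.0], [-0.0, 0.0, -1.0]]
ft_force: [0.3, -4.0, 2.0]
finger_gap: 0.0178
```

```bash
python3 n.py g4
```

```text
621
[(np.int32(903), [273, 248]), (np.int32(438), [340, 222]), (np.int32(651), [309, 235]), (np.int32(621), [333, 300])]
```

Emit:
{"name": "send_rows", "arguments": {"increments": [{"claw":1,"xyz":[0,0,0],"angular":[0,0,0]},{"claw":1,"xyz":[0,0,0],"angular":[0,0,0]}]}}

```text
time_s: 10.38
position: [0.4948, -0.0205, 0.2615]
tcp_rot: [[-0.989, 0.15, -0.0], [0.15, 0.989, 0.0], [0.0, 0.0, -1.0]]
ft_force: [0.0, -4.1, 2.7]
finger_gap: 0.0176
```

```bash
python3 n.py g5; python3 - <<'E'
import cv2
i=cv2.imread("pics/g5.png");cv2.imwrite("pics/g5c.png",cv2.resize(i[180:330,250:400],(500,500),interpolation=cv2.INTER_CUBIC))
E
```

```text
798
[(np.int32(900), [273, 248]), (np.int32(437), [340, 222]), (np.int32(372), [305, 234]), (np.int32(347), [315, 253]), (np.int32(205), [333, 273]), (np.int32(630), [334, 301])]
```

View pics/g5c.png

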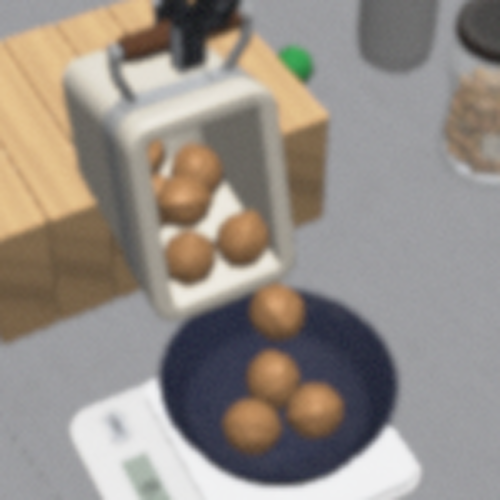

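Three nuts are in the bowl, a fourth is dropping in at (277,312), and two more near the lip may follow (six is still fine). Rock back now.

Emit:
{"name": "send_rows", "arguments": {"increments": [{"claw":1,"xyz":[0.9,5.8,1.5],"angular":[0,0,0]},{"claw":1,"xyz":[1.8,11.6,3.1],"angular":[0,0,0]},{"claw":1,"xyz":[3.2,20.5,5.6],"angular":[0,0,0]},{"claw":1,"xyz":[4.6,29.5,7.6],"angular":[0,0,0]},{"claw":1,"xyz":[5.8,38,9],"angular":[0,0,0]},{"claw":1,"xyz":[7.2,47,10],"angular":[0,0,0]},{"claw":1,"xyz":[8.6,56.3,10.7],"angular":[0,0,0]},{"claw":1,"xyz":[10,65.4,10.9],"angular":[0,0,0]},{"claw":1,"xyz":[11,71.5,10.7],"angular":[0,0,0]},{"claw":1,"xyz":[11,71.5,10.7],"angular":[0,0,0]},{"claw":1,"xyz":[11,71.5,10.7],"angular":[0,0,0]}]}}

```text
time_s: 11.8
position: [0.506, 0.052, 0.2724]
tcp_rot: [[-0.989, 0.149, 0.0], [0.149, 0.989, 0.001], [-0.0, 0.001, -1.0]]
ft_force: [-1.5, -1.4, 5.5]
finger_gap: 0.0179
```

```bash
python3 n.py g6; python3 - <<'E'
import cv2
i=cv2.imread("pics/g6.png");cv2.imwrite("pics/g6c.png",cv2.resize(i[170:330,240:400],(500,500),interpolation=cv2.INTER_CUBIC))
E
```

```text
1294
[(np.int32(1661), [298, 242]), (np.int32(338), [302, 223]), (np.int32(1294), [332, 295])]
```

View pics/g6c.png

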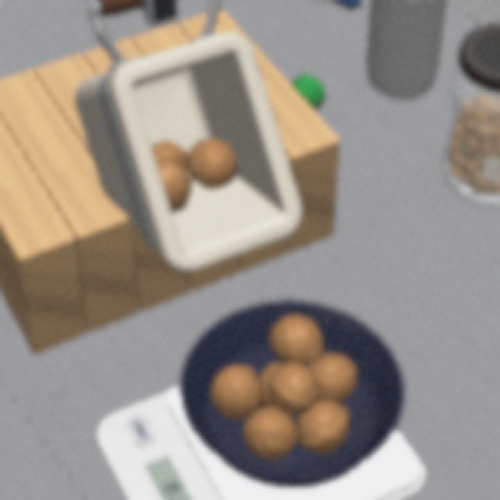

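Seven nuts show in the bowl (one stacked on another at about (290,385)) and three in the tub, so all ten are accounted for. Rock back gently to upright.

Emit:
{"name": "send_rows", "arguments": {"increments": [{"claw":1,"xyz":[1.2,7.6,-0.5],"angular":[0,0,0]},{"claw":1,"xyz":[2.3,15.2,-1.3],"angular":[0,0,0]},{"claw":1,"xyz":[3.5,22.6,-2.5],"angular":[0,0,0]},{"claw":1,"xyz":[4.6,30.1,-4],"angular":[0,0,0]},{"claw":1,"xyz":[5.7,37.5,-6],"angular":[0,0,0]},{"claw":1,"xyz":[6.8,44.8,-8.1],"angular":[0,0,0]},{"claw":1,"xyz":[7.9,52,-10.6],"angular":[0,0,0]},{"claw":1,"xyz":[9,59.1,-13.3],"angular":[0,0,0]},{"claw":1,"xyz":[10,66,-16.5],"angular":[0,0,0]},{"claw":1,"xyz":[11.1,72.8,-19.9],"angular":[0,0,0]},{"claw":1,"xyz":[12.1,79.4,-23.6],"angular":[0,0,0]},{"claw":1,"xyz":[13.1,86,-27.6],"angular":[0,0,0]},{"claw":1,"xyz":[14,92.2,-31.9],"angular":[0,0,0]},{"claw":1,"xyz":[15,98.4,-36.4],"angular":[0,0,0]},{"claw":1,"xyz":[15.9,104.2,-41.2],"angular":[0,0,0]},{"claw":1,"xyz":[16.8,110,-46.3],"angular":[0,0,0]},{"claw":1,"xyz":[17.5,114.4,-50.5],"angular":[0,0,0]},{"claw":1,"xyz":[18.1,118.7,-55],"angular":[0,0,0]},{"claw":1,"xyz":[18.4,120.8,-57.2],"angular":[0,0,0]},{"claw":1,"xyz":[18.4,120.8,-57.2],"angular":[0,0,0]}]}}

```text
time_s: 14.35
position: [0.5242, 0.1732, 0.2143]
tcp_rot: [[-0.989, 0.149, -0.0], [0.149, 0.989, 0.001], [0.0, 0.001, -1.0]]
ft_force: [1.7, 7.1, 0.1]
finger_gap: 0.0182
```

Emit:
{"name": "send_rows", "arguments": {"increments": [{"claw":1,"xyz":[0.3,2,-2.2],"angular":[0,0,0]},{"claw":1,"xyz":[0.6,4,-4.6],"angular":[0,0,0]},{"claw":1,"xyz":[0.9,6,-7],"angular":[0,0,0]},{"claw":1,"xyz":[1.2,7.9,-9.3],"angular":[0,0,0]},{"claw":1,"xyz":[1.4,9,-10.8],"angular":[0,0,0]},{"claw":1,"xyz":[1.5,9.7,-11.8],"angular":[0,0,0]},{"claw":1,"xyz":[1.5,9.7,-11.8],"angular":[0,0,0]},{"claw":1,"xyz":[1.5,9.7,-11.8],"angular":[0,0,0]}]}}

```text
time_s: 15.35
position: [0.5256, 0.1821, 0.2036]
tcp_rot: [[-0.989, 0.15, -0.0], [0.15, 0.989, 0.001], [0.0, 0.001, -1.0]]
ft_force: [-3.8, 2.5, 9.5]
finger_gap: 0.0178
```

The tub is back at the original handle pose and the block is taking its load (9.5 N up on the tool). Release gently and rise.

Emit:
{"name": "send_rows", "arguments": {"increments": [{"claw":0.72,"xyz":[0,0,0],"angular":[0,0,0]},{"claw":0.68,"xyz":[0,0,0],"angular":[0,0,0]},{"claw":0.62,"xyz":[0,0,0],"angular":[0,0,0]},{"claw":0.55,"xyz":[0,0,0],"angular":[0,0,0]},{"claw":0.55,"xyz":[0,0,0],"angular":[0,0,0]},{"claw":0.55,"xyz":[0,0,0],"angular":[0,0,0]},{"claw":0.55,"xyz":[0,0,3],"angular":[0,0,0]},{"claw":0.55,"xyz":[0,0,8],"angular":[0,0,0]},{"claw":0.55,"xyz":[0,0,16],"angular":[0,0,0]},{"claw":0.55,"xyz":[0,0,30],"angular":[0,0,0]},{"claw":0.55,"xyz":[0,0,50],"angular":[0,0,0]},{"claw":0.55,"xyz":[0,0,75],"angular":[0,0,0]},{"claw":0.55,"xyz":[-10,15,105],"angular":[0,0,0]},{"claw":0.55,"xyz":[-30,45,120],"angular":[0,0,0]},{"claw":0.55,"xyz":[-60,90,125],"angular":[0,0,0]},{"claw":0.55,"xyz":[-95,130,125],"angular":[0,0,0]},{"claw":0.55,"xyz":[-130,180,125],"angular":[0,0,0]},{"claw":0.55,"xyz":[-160,220,125],"angular":[0,0,0]},{"claw":0.55,"xyz":[-180,245,125],"angular":[0,0,0]},{"claw":0.55,"xyz":[-180,245,125],"angular":[0,0,0]}]}}

```text
time_s: 17.85
position: [0.3435, 0.4286, 0.3289]
tcp_rot: [[-0.989, 0.145, -0.0], [0.145, 0.989, 0.001], [0.0, 0.001, -1.0]]
ft_force: [0.1, -0.4, 0.3]
finger_gap: 0.0386
```

```bash
python3 - <<'E'
from h import *
a=snap("scene");b=snap("top");B=cloud(b);Z=B[...,2]
m=np.zeros(Z.shape,bool);m[200:275,283:375]=1;r=B[m&(Z>.228)]
A=np.c_[r[:,:2],np.ones(len(r))];print("rim",cv2.minAreaRect(r[:,:2].astype(np.float32)),np.median(r[:,2]),"plane slope",np.linalg.lstsq(A,r[:,2],rcond=None)[0])
z=np.load("ab.npz")["b"];r=z[m&(z[...,2]>.228)];A=np.c_[r[:,:2],np.ones(len(r))];print("before slope",np.linalg.lstsq(A,r[:,2],rcond=None)[0],np.median(r[:,2]))
m[:]=0;m[212:292,380:462]=1;w=B[m&(Z>.066)&(Z<.09)];print(cv2.minEnclosingCircle(w[:,:2].astype(np.float32)),bowlnuts(a))
save("i",np.hstack([cv2.resize(a["image"][140:360,200:420],(400,400),interpolation=cv2.INTER_CUBIC),cv2.resize(b["image"][150:350,260:460],(400,400),interpolation=cv2.INTER_CUBIC)]))
s=status.read_state();print(s["time_s"],s["ft_force"])
E
```

```text
rim ((0.5061108469963074, 0.06963028013706207), (0.14434470236301422, 0.10383766889572144), 81.33084869384766) 0.23864503828636463 plane slope [-0.00267957  0.00449065  0.23936551]
before slope [-0.00214435  0.00471725  0.23907464] 0.23875834940009177
((0.485085666179657, -0.13523051142692566), 0.07748163491487503) 1294
17.95 [-0.51171435 -0.20073755 -0.03599796]
```

View pics/i.png

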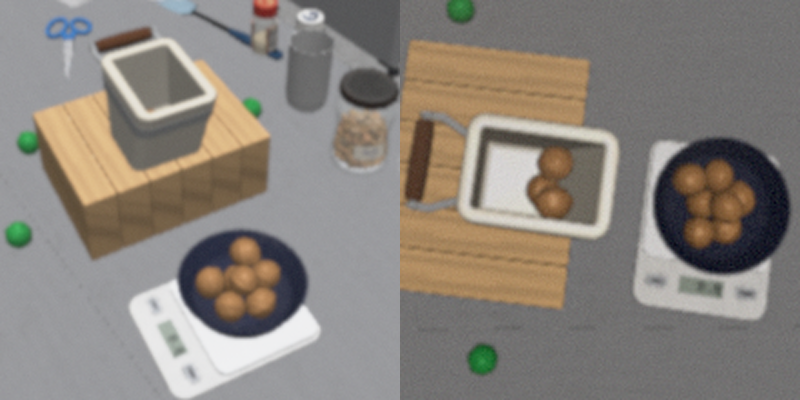

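The tub is upright and in its place: the rim centre moved less than 1 mm and its slope is unchanged. It holds three nuts, (555,163), (552,202) and (540,188). The bowl holds seven, around (712,205), and has not shifted. 3 + 7 = 10, so none are stray. Handing in.

```bash
python3 -c "
from h import *
print(job.sign_off())"
```

```text
the job is handed in; nothing more can be done
None
```

I rocked the tub forward by its roller to about 74°, let nuts roll out, rocked it back upright and released it. I then handed the job in after about 18 s of robot time.

**Nuts:** the last pictures show seven in the bowl and three in the tub, so none are stray. Seven is the top of the allowed range. I tried to stop at four to six, but more rolled out while the tub was going back.

**Weight:** I could not read the scale. From the stated masses I estimate about 3.0 N on it, against a limit of 3.09 N, so that margin is thin.

**Tub, bowl and jar:** the tub's rim is within 1 mm of where it started and level as before. The bowl's rim centre is within 1 mm too. The jar looked standing and undisturbed in the pictures, though I did not measure it.

**Arm:** it ended well clear, with no contact force.

No checks failed or disagreed.

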